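# Put the three-fin spacer comb away in its finned rack

### The arm

A 7-joint arm with a two-finger parallel gripper is mounted at the origin on a cart in front of the work surface, level with it; the furniture and walls round the work are solid. World frame = base frame: x ahead of the robot, y to its left, z up, the work surface at z = 0. Lengths are in m, angles in rad, forces in N, time in s.
With the tool pointing down it reaches from about 0.35 to 0.9 m from the base axis. Payload 19.9 kg.
Tool frame: the origin (TCP) lies on the centre line of the jaws, within the pads' length; the fingertips stand 17 mm ahead of it and the grasp point (between the pads) lies 2 mm behind it; z points along the fingers, y is the line along which they close (so a half turn about z gives the same grasp; the last joint's range is limited). The gripper opens to 94 mm and grips with 3 to 60 N. Pads are 16 mm wide; open, the fingers measure 119 mm over their backs; the gripper's body (75 mm by 177 mm) begins 78 mm behind the grasp point.
Start: joints at [-1.317, 0.417, -0.01, 1.614, 0.005, 1.111, -0.053], TCP at [0.182, 0.598, 0.222] pointing down, gripper open.
Joint ranges: [-2.81, 2.81], [-0.39, 2.02], [-1.27, 1.25], [0.06, 2.57], [-1.19, 4.33], [0.19, 2], [-2.82, 2.82]. Speed limits (rad/s): [1.89, 1.89, 2.39, 2.39, 3.01, 3.01, 3.01].

### API

Orientations are given as a unit quaternion [x, y, z, w].
In Python, from cell import read_state, imaging, job gives the robot as it stands.
- The arm moves only by the shell command python3 -m creep 'ROWS'. ROWS is a JSON object of lists of equal length, an entry for each row: "travel": the shift along the world's x, y, z in mm, a list of three; "turn": the turn about the world's z in degrees; "claw": the opening, from 0 (shut) to 1 (fully open). A call has 1 to 20 rows; each row is the pose to reach, as a shift and turn from the pose commanded when the call began; what a row does not reach only later rows make up. A row lasts 1/8 s, in which the tool goes at most 62.5 mm and 10.7 degrees, less where a joint would pass 70% of its speed; a pose out of reach is approached as far as the arm can. A call with a gripper value outside its range is refused whole. The fingers move at their own pace and stop on an object; the grip force is fixed at half the most. Time passes only in rows, so rows that repeat a pose let the fingers close. It gives the time, the measured TCP pose, the force, the opening and the grip force at its end, in the units of the state.
- read_state(): the state, without advancing time (a new reading comes with each control period).
- imaging.get_image(name): name is "scene" or "top" or "wrist"; returns a dict with "color" (400x640x3 uint8, red, green, blue), "vertical_fov" (degrees; the focal length in pixels is half the picture's height over the tangent of half this angle, whatever the lens; pixels are square), "cx", "cy" (the principal point, pixels), "origin" and "orientation" of the camera in the world. Camera axes: x right, y down, z forward; pixel columns grow to the right and rows downward; lengths in m; the calibration is good to about 2 mm. A picture is of the moment at which its call begins. There is no depth.
- job.sign_off(): hands the job in; it is judged then, once.
Trained networks look in the newest picture that a camera, given by its name, has taken for a name from the list of things; names that differ only in an ending like _2 or _b are one class to them, and where a whole thing is asked for, a point or a joint stands for the part that bears it (a point fixed in the world has none). Each returns a list of dicts, best first, with "conf" (0 to 1); they miss things now and then, are a little off and sometimes report something else, mostly with a low value. They report only what shows in the picture. A call takes as long as a camera call. They do not tell look-alikes from the thing itself.
- imaging.boxes_of(camera, target): "xy" ([column, row] in pixels, amid what is visible of it).
- imaging.pinpoint(camera, target): "xy" ([column, row] in pixels: a listed point, or the origin of a listed thing).
The state is a dict: "time_s": time; "joint_pos": joint angles; "qvel": joint speeds; "tau": joint torques, N m; "position": TCP position; "tool_rot": TCP orientation; "wrist_force": force on the tool from outside, world axes, zero at the start; "wrist_torque": the same for the moment, N m; "gripper_width": finger opening in m; "gripper_force": force on a finger pad.
Only numpy, scipy, OpenCV 4.12 (cv2) and the standard library are available. Lean on these libraries where they do the work, as an engineer would, in place of code of your own. Each camera call takes 0.05 s, during which the arm holds its last target. There are 200 camera calls.

### The job

Put the lie gauge's three-fin spacer comb (blue handle) away in the finned rack with the blue base: its fins go down into the three gaps between the rack's four fins, middle fin in the middle gap, fin ends about level with the rack's fin ends, resting fully down on the base. Keep hold of it until it is down between the fins, rather than dropping it in, then let go. Leave the six-fin comb (yellow handle) where it stands; it does not fit.

Things in the scene. Friction and masses are not known exactly. Their poses are not given: they have to be found in the camera images.
- comb3_grip (a point): Centre of the blue handle (16 x 60 x 44 mm) of the loose three-fin comb, 0.28 kg, 100 mm tall, 78 mm above its lower edge. x along the fins, y across, z up. Below: dark plate 30 x 84 x 8 mm, its top 22 mm below this point; under it three aluminium fins at y = -36, 0, 36 mm, 70 mm long, 6 mm thick, 48 mm clear below the plate, lower edges rounded. Same after a half turn.
- rack_seat (a point): Centre of the fixed rack's blue base (90 x 146 mm), on its upper face, 10 mm above the table. x along the fins, y across, z up. Four aluminium fins at y = -54, -18, 18, 54 mm: 70 mm long, 6 mm thick, 45 mm tall, open ends. Gaps 30 mm wide at y = -36, 0, 36 mm: 12 mm play each side of the comb's fins. With the comb fully down its handle centre is 78 mm above this point.
- comb6_grip (a point): Centre of the yellow handle of the loose six-fin comb, to be left standing. Same handle, plate, axes and heights as the three-fin comb, 84 x 70 x 100 mm, but six fins 5 mm thick and 15 mm apart, too close for the rack.
There are look-alikes about, which are no part of the job. Leave any turquoise look-alike of the part that bears rack_seat alone.

How it is judged:
By the outcome, as a careful person would: the job done as asked, in the order asked, and still so for the second after the job is handed in, with the robot touching nothing.
It also fails if it takes over 35 s, if anything falls off the work surface, if the arm or the gripper's body presses on something with over 40 N, if the wrist force passes 120 N, or if a joint passes its speed limit or range.

## Working session

There is one attempt and no reset: what is moved stays moved. The work goes in short steps, Python scripts to look and compute and a shell command to move; the robot and the scene stay as the last step left them, time stands still between calls to the robot, and variables do not carry over. Pictures are saved under pics/ and viewed, at most 10 in all, crops included, and the job is handed in when it is done.

```bash
mkdir -p pics; cat > h.py <<'E'
import numpy as np, cv2
from scipy.spatial.transform import Rotation as R
from cell import read_state, imaging, job
def ray(im,xy):
    f=200/np.tan(np.radians(im["vertical_fov"])/2)
    d=np.array([(xy[0]-im["cx"])/f,(xy[1]-im["cy"])/f,1.])
    return np.array(im["origin"]),R.from_quat(im["orientation"]).apply(d/np.linalg.norm(d))
def atz(im,xy,z):
    o,d=ray(im,xy); return o+d*(z-o[2])/d[2]
def tri(rs):
    A=sum(np.eye(3)-np.outer(d,d) for o,d in rs); b=sum((np.eye(3)-np.outer(d,d))@o for o,d in rs)
    p=np.linalg.solve(A,b); return p,[np.linalg.norm(np.cross(p-o,d)) for o,d in rs]
def proj(im,p):
    f=200/np.tan(np.radians(im["vertical_fov"])/2)
    c=R.from_quat(im["orientation"]).inv().apply(np.array(p)-im["origin"]); return c[:2]/c[2]*f+[im["cx"],im["cy"]]
def save(im,n,crop=None,s=1):
    a=im["color"][:,:,::-1]
    if crop: a=a[crop[1]:crop[3],crop[0]:crop[2]]
    cv2.imwrite("pics/"+n,cv2.resize(a,None,fx=s,fy=s,interpolation=cv2.INTER_CUBIC))
E
python3 - <<'E'
from h import *
for c in ["scene","top"]:
    im=imaging.get_image(c); save(im,c+"0.png")
    print(c,np.round(im["origin"],3),np.round(R.from_quat(im["orientation"]).as_matrix()[:,2],2))
    for t,z in [("comb3_grip",.078),("rack_seat",.01),("comb6_grip",.078)]:
        for k in imaging.pinpoint(c,t): print(t,np.round(k["xy"],1),round(k["conf"],2),np.round(atz(im,k["xy"],z),3))
s=read_state();print(s["time_s"],s["position"],s["tool_rot"],s["wrist_force"])
E
```

```text
scene [-0.141 -0.81   0.793] [ 0.53  0.64 -0.55]
comb3_grip [239.6 158.9] 0.95 [0.509 0.333 0.078]
rack_seat [291.5 213.2] 0.84 [0.514 0.102 0.01 ]
rack_seat [408.2 306.9] 0.73 [ 0.492 -0.327  0.01 ]
comb6_grip [328.8 223.2] 0.98 [ 0.499 -0.067  0.078]
top [0.301 0.042 1.157] [ 0.2  -0.03 -0.98]
comb3_grip [190.4 219.3] 0.76 [0.515 0.341 0.078]
rack_seat [436.6 189.7] 0.75 [ 0.497 -0.339  0.01 ]
rack_seat [277.3 214.9] 0.58 [0.501 0.118 0.01 ]
comb6_grip [350.1 196.3] 0.64 [ 0.506 -0.085  0.078]
0.4 [0.18217685 0.59780768 0.22232995] [ 1.47352614e-01  9.89084018e-01 -1.11953161e-04  6.19509869e-06] [-1.1136083  -0.64910483  0.09158002]
```

View pics/scene0.png

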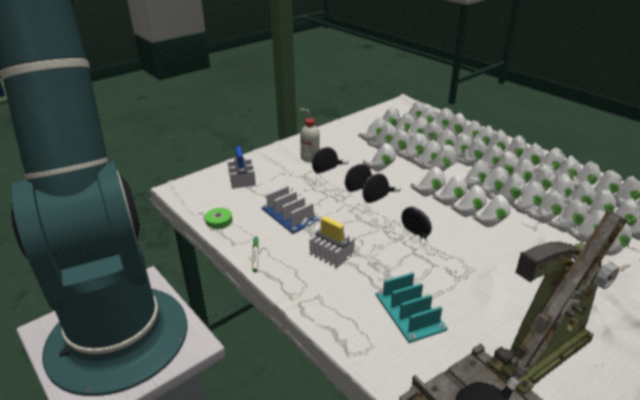

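View pics/top0.png

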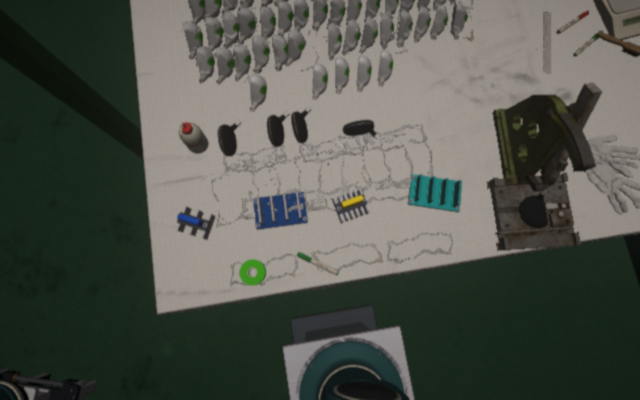

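The candidates for the rack are the one at scene (291,213) / top (280,211) and the one at scene (410,306) / top (436,190). The first has a blue base with grey fins and fits; the second is the turquoise look-alike. The three-fin comb with the blue handle is at scene (240,159) / top (190,219). The yellow comb is at scene (330,230). Next: confirm in a crop, and measure.

```bash
cat > m.py <<'E'
from h import *
def rect(im,z,x0,x1,y0,y1,s=2000):
    # rectified: col = (y1-y)*s, row=(x1-x)*s
    W,H=int((y1-y0)*s),int((x1-x0)*s)
    src=np.float32([proj(im,p) for p in [(x1,y1,z),(x1,y0,z),(x0,y0,z),(x0,y1,z)]])
    M=cv2.getPerspectiveTransform(src,np.float32([(0,0),(W,0),(W,H),(0,H)]))
    return cv2.warpPerspective(im["color"],M,(W,H))
def blue(a,x1,y1,s=2000,lo=(100,110,40),hi=(130,255,255)):
    m=cv2.inRange(cv2.cvtColor(a,cv2.COLOR_RGB2HSV),lo,hi)
    m=cv2.morphologyEx(m,cv2.MORPH_CLOSE,np.ones((25,25)))
    c,_=cv2.findContours(m,0,2); c=max(c,key=cv2.contourArea)
    b=cv2.boxPoints(cv2.minAreaRect(c)); e=[b[1]-b[0],b[2]-b[1]]
    L=max(e,key=np.linalg.norm); w=min(e,key=np.linalg.norm)
    ctr=b.mean(0); 
    ang=np.degrees(np.arctan2(-L[1],-L[0])) # long axis direction in world
    return np.array([x1-ctr[1]/s,y1-ctr[0]/s]),np.linalg.norm(L)/s,np.linalg.norm(w)/s,(ang-90)%180 if False else (np.degrees(np.arctan2(-L[0],-L[1]))+90)%180-90
E
python3 - <<'E'
from m import *
T=imaging.get_image("top");S=imaging.get_image("scene")
for n,a,b in [("comb3",(239.6,158.9),(190.4,219.3)),("rack",(291.5,213.2),(277.3,214.9))]:
    print(n,tri([ray(S,a),ray(T,b)]))
for n,im in [("top",T),("scene",S)]:
    print("rack",n,blue(rect(im,.01,.38,.62,0,.22),.62,.22))
    print("comb",n,blue(rect(im,.1,.4,.62,.24,.44),.62,.44))
a=cv2.resize(S["color"][135:265,200:370],None,fx=4,fy=4); b=cv2.resize(T["color"][170:250,160:330],None,fx=4,fy=4)
cv2.imwrite("pics/crop1.png",cv2.cvtColor(np.vstack([a[:280],b]),4))
E
```

```text
comb3 (array([0.51595267, 0.34369634, 0.07082455]), [np.float64(0.0007948804977658282), np.float64(0.0007948804977656509)])
rack (array([0.51065811, 0.11359165, 0.00301752]), [np.float64(0.009984246540525836), np.float64(0.00998424654052586)])
rack top (array([0.5132914 , 0.10515851], dtype=float32), np.float32(0.13322446), np.float32(0.08407501), np.float32(88.187454))
comb top (array([0.51255, 0.33935], dtype=float32), np.float32(0.06149187), np.float32(0.017664935), np.float32(63.434967))
rack scene (array([0.487 , 0.1025], dtype=float32), np.float32(0.136), np.float32(0.04), np.float32(-90.0))
comb scene (array([0.49897704, 0.31401217], dtype=float32), np.float32(0.13022874), np.float32(0.020275127), np.float32(62.102753))
```

View pics/crop1.png

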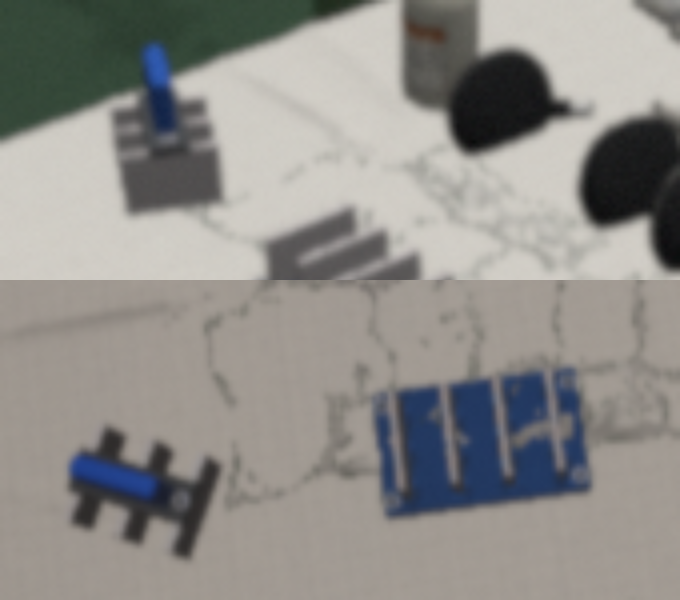

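The crop shows the blue-handled three-fin comb (crop 115,475) and the four-fin rack on the blue base (crop 485,440), so these are the right parts. Now to go above the comb.

```bash
python3 -m creep '{"travel":[[28,-21,20],[55,-43,40],[83,-64,40],[110,-85,40],[138,-107,40],[165,-128,40],[193,-149,40],[220,-170,40],[248,-192,40],[276,-213,40],[303,-235,40],[331,-254,40],[331,-254,40],[331,-254,40]],"turn":[-8,-16,-25,-33,-42,-50,-58,-67,-75,-83,-92,-100,-100,-100],"claw":[1,1,1,1,1,1,1,1,1,1,1,1,1,1]}'
python3 - <<'E'
from m import *
W=imaging.get_image("wrist");S=imaging.get_image("scene");save(W,"w1.png")
print(W["origin"])
k=imaging.pinpoint("wrist","comb3_grip");print(k)
k2=imaging.pinpoint("scene","comb3_grip");print(k2)
if k: print(atz(W,k[0]["xy"],.078)); 
E
```

```text
time_s: 2.25
position: [0.5127, 0.3443, 0.2623]
tool_rot: [0.852, 0.524, -0.0, -0.0]
wrist_force: [-0.4, -0.6, -0.9]
gripper_width: 0.0938
gripper_force: 0.0
[0.54359024 0.40395271 0.42340971]
[]
[{'xy': [241.6, 157.0], 'conf': 0.71}]
```

View pics/w1.png

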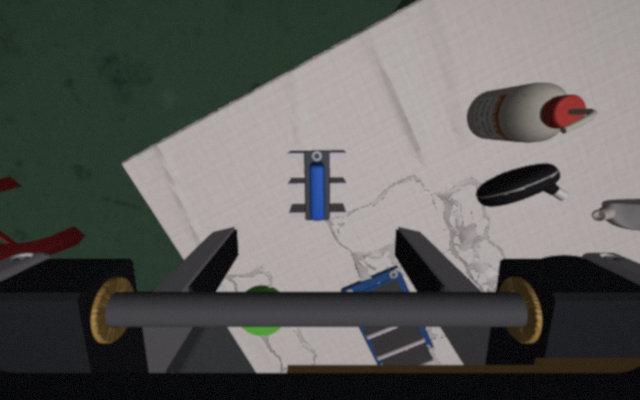

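The wrist view shows the handle at (318,192), almost parallel to the jaws, with a screw on the plate at (316,156) and the fins at rows 152, 181 and 210. The rack's corner is at (385,300).

```bash
python3 - <<'E'
from m import *
W=imaging.get_image("wrist");T=imaging.get_image("top")
a=W["color"]
m=cv2.inRange(cv2.cvtColor(a,cv2.COLOR_RGB2HSV),(100,110,40),(130,255,255)); m[:140]=0;m[250:]=0;m[:,:280]=0;m[:,360:]=0
c,_=cv2.findContours(m,0,2);c=max(c,key=cv2.contourArea);r=cv2.minAreaRect(c);b=cv2.boxPoints(r);print(b.tolist())
P=np.array([atz(W,p,.1) for p in b]);print(np.round(P[:,:2],4),np.round(np.linalg.norm(np.diff(P,axis=0),axis=1),4))
print("W",P.mean(0), proj(W,[*P.mean(0)[:2],.1]))
# top-face handle in top view
mt=cv2.inRange(cv2.cvtColor(T["color"],cv2.COLOR_RGB2HSV),(100,110,40),(130,255,255));mt[:,:160]=0;mt[:,225:]=0
c,_=cv2.findContours(mt,0,2)
if c:
  c=max(c,key=cv2.contourArea);rt=cv2.minAreaRect(c);print(rt);print("tri",tri([ray(W,r[0]),ray(T,rt[0])]))
# fins ends in wrist at top-of-fin z=.056 outer fins
for p in [(290,152),(345,152),(290,181),(345,181),(290,210),(345,210)]: print(p,np.round(atz(W,p,.045),4))
E
```

```text
[[310.0, 162.0], [325.0, 162.0], [325.0, 219.0], [310.0, 219.0]]
[[0.523  0.377 ]
 [0.5366 0.3701]
 [0.5097 0.3161]
 [0.4955 0.3233]] [0.0153 0.0603 0.0159]
W [0.51619448 0.34665799 0.1       ] [317.50000151 191.09805184]
((189.1081085205078, 219.14865112304688), (23.673913955688477, 6.837496757507324), 17.10272979736328)
tri (array([0.51521305, 0.34381686, 0.08157216]), [np.float64(0.00031791723556560194), np.float64(0.00031791723556573513)])
(290, 152) [0.5037 0.3936 0.045 ]
(345, 152) [0.5618 0.3643 0.045 ]
(290, 181) [0.4875 0.363  0.045 ]
(345, 181) [0.5468 0.333  0.045 ]
(290, 210) [0.4706 0.331  0.045 ]
(345, 210) [0.5311 0.3004 0.045 ]
```

```bash
python3 -m creep '{"travel":[[3,2,-40],[3,2,-80],[3,2,-120],[3,2,-155],[3,2,-175],[3,2,-182],[3,2,-182],[3,2,-182],[3,2,-182],[3,2,-182],[3,2,-182],[3,2,-182],[3,2,-182],[3,2,-182]],"turn":[0,0,0,0,0,0,0,0,0,0,0,0,0,0],"claw":[1,1,1,1,1,1,1,0,0,0,0,0,0,0]}'
```

```text
time_s: 4.3
position: [0.5162, 0.3458, 0.0804]
tool_rot: [0.852, 0.523, -0.0, -0.0]
wrist_force: [0.4, 0.1, 0.0]
gripper_width: 0.0272
gripper_force: 0.0
```

```bash
python3 -m creep '{"travel":[[0,0,10],[0,0,40],[0,0,80],[0,0,120],[0,0,140],[0,0,140]],"turn":[0,0,0,0,0,0],"claw":[0,0,0,0,0,0]}'
python3 - <<'E'
from m import *
T=imaging.get_image("top");S=imaging.get_image("scene")
f=200/np.tan(np.radians(T["vertical_fov"])/2);print(f)
a=np.vstack([cv2.resize(S["color"][110:260,190:370],None,fx=2,fy=2),cv2.resize(T["color"][170:250,230:320],None,fx=4,fy=4)[:, :360] if False else cv2.resize(T["color"][175:245,240:330],None,fx=4,fy=4)])
cv2.imwrite("pics/c2.png",cv2.cvtColor(a,4))
m=cv2.inRange(cv2.cvtColor(T["color"],cv2.COLOR_RGB2HSV),(100,110,30),(130,255,255));m[:,:240]=0;m[:,330:]=0;m[:170]=0;m[245:]=0
m=cv2.morphologyEx(m,cv2.MORPH_CLOSE,np.ones((5,5)))
c,_=cv2.findContours(m,0,2);c=max(c,key=cv2.contourArea);b=cv2.boxPoints(cv2.minAreaRect(c));print(b)
P=np.array([atz(T,p,.01) for p in b]);print(np.round(P[:,:2],4),P.mean(0),np.linalg.norm(np.diff(P,axis=0),axis=1))
E
```

```text
time_s: 5.05
position: [0.5166, 0.3461, 0.222]
tool_rot: [0.852, 0.523, 0.001, -0.0]
wrist_force: [1.1, 1.3, -4.1]
gripper_width: 0.0157
gripper_force: 30.0
413.4276934256453
[[252.98785 198.91075]
 [302.2982  192.1866 ]
 [306.25964 221.23732]
 [256.9493  227.96147]]
[[0.5575 0.1793]
 [0.5536 0.0386]
 [0.4696 0.0409]
 [0.4737 0.1796]] [0.51356186 0.10958104 0.01      ] [0.14081549 0.08403807 0.13881179]
```

View pics/c2.png

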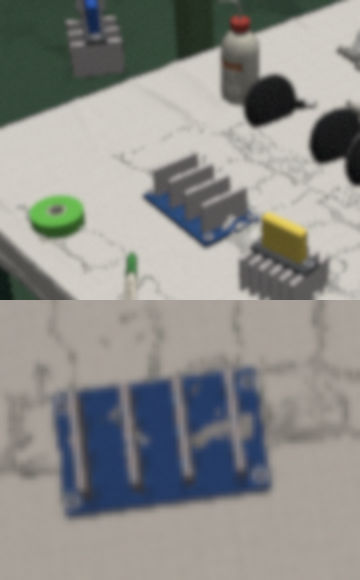

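The crops show the comb held upright off the table (crop 95,45) and the blue rack with four clear fins; the yellow comb stands beside it. The grip may have taken while the lift began, so I'll check its height. Now to go over the rack.

```bash
python3 -m creep '{"travel":[[0,-40,0],[-1,-80,0],[-2,-120,0],[-3,-160,0],[-3,-200,0],[-3,-225,0],[-3,-236,0],[-3,-236,0],[-3,-236,0]],"turn":[4,9,13,17,21,24,25,25,25],"claw":[0,0,0,0,0,0,0,0,0]}'
python3 - <<'E'
from m import *
W=imaging.get_image("wrist");S=imaging.get_image("scene");T=imaging.get_image("top")
s=read_state();p=np.array(s["position"]);print(p)
cv2.imwrite("pics/c3.png",cv2.cvtColor(np.vstack([W["color"][60:360],cv2.copyMakeBorder(cv2.resize(S["color"][110:260,220:370],None,fx=2,fy=2)[:300],0,0,0,340,0)]),4))
print(W["origin"])
for c,im in (("wrist",W),("scene",S)):
  print([(k["xy"],k["conf"]) for t in("comb3_grip","rack_seat") for k in imaging.pinpoint(c,t)], proj(im,p), proj(im,[.5136,.1096,.01]))
E
```

```text
time_s: 6.28
position: [0.5131, 0.111, 0.2201]
tool_rot: [0.719, 0.695, -0.0, -0.0]
wrist_force: [-0.3, 0.1, -3.5]
gripper_width: 0.0157
gripper_force: 30.0
[0.51309905 0.11069019 0.22026788]
[0.51624481 0.17777208 0.38121862]
[([313.2, 248.6], 0.85)] [314.24122881 255.25089901] [315.62887604 187.09982063]
[([287.6, 146.2], 0.83), ([407.6, 307.5], 0.89)] [285.33332654 140.44344461] [289.47555449 211.98773495]
```

View pics/c3.png

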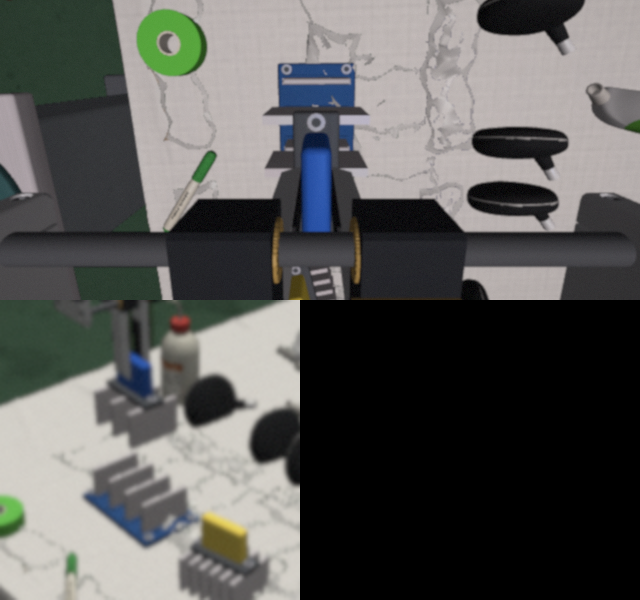

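```bash
python3 - <<'E'
from m import *
W=imaging.get_image("wrist");S=imaging.get_image("scene")
p=read_state()["position"]
for z in(.22,.21,.2,.19): print(z,proj(S,[p[0],p[1],z]),proj(W,[p[0],p[1],z]))
g=cv2.cvtColor(W["color"],cv2.COLOR_RGB2HSV)
for z,q in [(.01,(278,123.5)),(.01,(355,123.5)),(.055,(282,142)),(.055,(351,142))]: print(q,np.round(atz(W,q,z),4))
m=cv2.inRange(g,(100,110,30),(130,255,255))
for r in(132,150): 
  c=np.where(m[r,260:380])[0]+260; print(r,c.min(),c.max(),atz(W,(c.min(),r),.01)[:2],atz(W,(c.max()+1,r),.01)[:2])
c=np.where(m[:,300])[0];print(c[:3]);print(atz(W,(300,c[0]),.01))
# comb fin ends (plate underside z~.19): +y fin
for q in [(264,175),(369,175),(268,226),(366,226)]: print(q,[np.round(atz(W,q,z),4).tolist() for z in(.16,.19)])
E
```

```text
0.22 [285.53793561 140.63694105] [314.15009864 254.49047347]
0.21 [285.73063294 144.33264418] [314.23922823 247.74633822]
0.2 [285.9216473  147.99607024] [314.31932373 241.68578245]
0.19 [286.11100067 151.62764024] [314.39169241 236.20988874]
(278, 123.5) [0.4735 0.1834 0.01  ]
(355, 123.5) [0.561  0.1805 0.01  ]
(282, 142) [0.4816 0.1644 0.055 ]
(351, 142) [0.5515 0.162  0.055 ]
132 279 353 [0.47407304 0.17397837] [0.55981572 0.17112553]
150 279 353 [0.47285137 0.15365634] [0.55969956 0.15076442]
[124 125 126]
[0.49847706 0.18205129 0.01      ]
(264, 175) [[0.4788, 0.146, 0.16], [0.4839, 0.1502, 0.19]]
(369, 175) [[0.5526, 0.1436, 0.16], [0.5477, 0.1481, 0.19]]
(268, 226) [[0.4791, 0.1085, 0.16], [0.4841, 0.1177, 0.19]]
(366, 226) [[0.5506, 0.1061, 0.16], [0.546, 0.1157, 0.19]]
```

The wrist view (upper part) shows the comb centred over the rack: base edges at columns 278 and 355, comb fins from 264 to 369. In the scene crop the comb hangs upright above the gaps. Its centre is about 13 mm below the TCP, so full depth is at dz of about -119.

```bash
python3 -m creep '{"travel":[[1,-2,-15],[1,-2,-35],[1,-2,-55],[1,-2,-70],[1,-2,-80],[1,-2,-90],[1,-2,-98],[1,-2,-105],[1,-2,-110],[1,-2,-110]],"turn":[0,0,0,0,0,0,0,0,0,0],"claw":[0,0,0,0,0,0,0,0,0,0]}'
python3 - <<'E'
from m import *
S=imaging.get_image("scene");W=imaging.get_image("wrist")
cv2.imwrite("pics/c4.png",cv2.cvtColor(np.vstack([cv2.resize(S["color"][150:250,230:360],(640,492))[60:400],W["color"][80:320]]),4))
E
```

```text
time_s: 7.98
position: [0.5141, 0.1078, 0.1102]
tool_rot: [0.719, 0.695, -0.0, -0.0]
wrist_force: [0.3, -0.9, -2.6]
gripper_width: 0.0159
gripper_force: 30.0
```

View pics/c4.png

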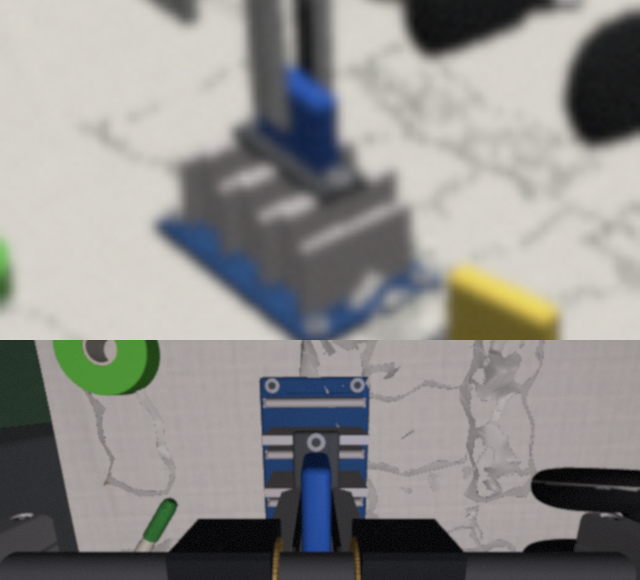

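The comb's fins stand in the gaps between the rack's fins, with their ends level (wrist columns 263–368). Now down in small steps, watching the force.

```bash
python3 -m creep '{"travel":[[0,0,-2],[0,0,-4],[0,0,-6],[0,0,-6]],"turn":[0,0,0,0],"claw":[0,0,0,0]}'
```

```text
time_s: 8.57
position: [0.5141, 0.1078, 0.1043]
tool_rot: [0.719, 0.695, -0.0, -0.0]
wrist_force: [-0.1, 0.4, -2.7]
gripper_width: 0.0155
gripper_force: 30.0
```

```bash
python3 -m creep '{"travel":[[0,0,-1],[0,0,-2],[0,0,-2]],"turn":[0,0,0],"claw":[0,0,0]}'
```

```text
time_s: 8.95
position: [0.5141, 0.1078, 0.1023]
tool_rot: [0.719, 0.695, -0.0, -0.0]
wrist_force: [-0.6, 0.4, -3.0]
gripper_width: 0.0157
gripper_force: 30.0
```

```bash
python3 -m creep '{"travel":[[0,0,-1],[0,0,-2],[0,0,-2]],"turn":[0,0,0],"claw":[0,0,0]}'
```

```text
time_s: 9.32
position: [0.5146, 0.1083, 0.1019]
tool_rot: [0.719, 0.695, 0.001, -0.0]
wrist_force: [-9.4, 0.5, 27.6]
gripper_width: 0.0157
gripper_force: 30.0
```

```bash
python3 - <<'E'
from m import *
S=imaging.get_image("scene");p=read_state()["position"]
print([(k["xy"],k["conf"]) for k in imaging.pinpoint("scene","comb3_grip")])
for z in(.11,.1,.095,.09,.085):print(z,proj(S,[p[0],p[1],z]))
E
```

```text
[([291.7, 189.3], 0.9)]
0.11 [288.41924627 179.65506373]
0.1 [288.59106288 183.01827568]
0.095 [288.676433   184.68934692]
0.09 [288.76144731 186.35345355]
0.085 [288.84610805 188.01063902]
```

Contact came at about 28 N, and the comb's centre measures about 0.085 against 0.088 expected, so it is down on the base. Ease off, let go and back away.

```bash
python3 -m creep '{"travel":[[0,0,1.5],[0,0,1.5],[0,0,1.5],[0,0,1.5],[0,0,1.5],[0,0,1.5],[0,0,1.5],[0,0,10],[0,0,40],[0,0,90],[0,0,140],[0,0,160],[0,0,160]],"turn":[0,0,0,0,0,0,0,0,0,0,0,0,0],"claw":[0,0.6,0.6,0.6,0.6,0.6,0.6,0.6,0.6,0.6,0.6,0.6,0.6]}'
python3 - <<'E'
from m import *
S=imaging.get_image("scene");W=imaging.get_image("wrist")
print([(k["xy"],k["conf"]) for k in imaging.pinpoint("scene","comb3_grip")])
cv2.imwrite("pics/c5.png",cv2.cvtColor(np.vstack([cv2.resize(S["color"][150:250,230:360],(640,492))[60:400],W["color"][80:320]]),4))
E
```

```text
time_s: 11.05
position: [0.5147, 0.1079, 0.2621]
tool_rot: [0.719, 0.695, 0.001, 0.0]
wrist_force: [0.0, 0.2, 0.0]
gripper_width: 0.0561
gripper_force: 0.0
[([291.3, 188.6], 0.94)]
```

View pics/c5.png

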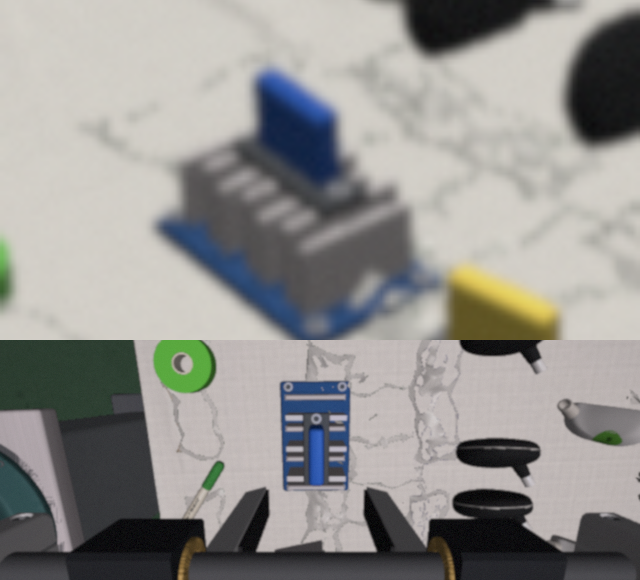

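The comb sits fully down and upright in the rack, centred (wrist 316,455). The gripper is clear and the yellow comb has not been touched.

```bash
python3 -c "
from cell import job
print(job.sign_off())"
```

```text
the job is handed in; nothing more can be done
None
```

The blue-handled three-fin comb is fully down in the blue-based rack, middle fin in the middle gap and released, the yellow comb was left standing, and the job was handed in at about 11 s.

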